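# Pin the specimen tray and tip its discs into the corner

### The arm

A 6-joint arm with a two-finger parallel gripper is mounted at the origin on the work surface. World frame = base frame: x ahead of the robot, y to its left, z up, the work surface at z = 0. Lengths are in mm, angles in degrees, forces in N, time in s.
With the tool pointing down it reaches from about 250 to 775 mm from the base axis. Payload 8.9 kg.
Tool frame: the origin (TCP) lies midway between the tips of the shut fingers; the grasp point (between the pads) lies behind it (manip.grip_point_offset is the z of the grasp point in the tool frame, in mm); z points along the fingers, y is the direction in which the jaws open and shut (so a half turn about z gives the same grasp; the last joint's range is limited). The gripper opens to 85 mm and grips with 20 to 120 N. Pads are 22 mm wide; open, the fingers measure 114 mm over their backs; the gripper's body (76 mm by 85 mm) begins 54 mm behind the grasp point. The pads swing forward as they close: fully open they stand 13 mm farther back than shut.
Start: joints at [62.664, 16.656, -8.789, 64.555, 0, 82.019], TCP at [173.985, 495.331, 231.305] pointing down, gripper open.
Joint ranges: [-144.48, 144.48], [-52.06, 99.96], [-74.48, 78.29], [-112.23, 115.85], [-86.99, 84.42], [-180, 180]. Speed limits (degrees/s): [127.2, 127.2, 159.86, 180, 180, 180].

### API

Orientations are given as a 3x3 rotation matrix whose columns are the frame's x, y, z axes.
In Python, from cell import sensors, snapshot, camera_params, ticket, manip gives the robot as it stands.
- The arm moves only by the shell command python3 -m creep 'ROWS'. ROWS is JSON, one flat list of numbers, 7 for each row, row after row: the opening, from -1 (shut) to 1 (fully open), so that 0 is half open, then the shift along the tool's x, y, z each as a share of 0.02 m, from -1 to 1, then the turn, a rotation vector about the tool's x, y, z each as a share of 0.1 rad, from -1 to 1. In form: [hand, tx, ty, tz, wx, wy, wz, hand, tx, ty, tz, wx, wy, wz, ...]. A call has 1 to 12 rows; each row shifts and turns the commanded pose from where the row before left it, along the tool's axes as they then stand; what a row does not reach is not made up. A row lasts 1/12 s, in which the tool goes at most 41.7 mm and 7.16 degrees, less where a joint would pass 70% of its speed; a pose out of reach is approached as far as the arm can. A call with a number of a shift or a turn outside -1 to 1 is refused whole. A call with a gripper value outside its range is refused whole. The fingers move at their own pace and stop on an object; the grip force is fixed at half the most. Time passes only in rows, so rows that do not move let the fingers close. It gives the time, the measured TCP pose, the force and the opening at its end, in the units of the state.
- sensors.state(): the state, without advancing time (a new reading comes with each control period).
- snapshot(name): name is "scene" or "top" or "wrist"; returns the picture (420x560x3 uint8, blue, green, red); there is no depth.
- camera_params(name): a dict with "mtx" (3x3 intrinsics, pixels), "origin" and "orientation" of the camera in the world; the wrist camera has in their place "mount" (4x4, takes a point from camera to tool coordinates, whose origin is the TCP and whose axes are the flange's). Camera axes: x right, y down, z forward; pixel columns grow to the right and rows downward; lengths in mm; the calibration is good to about 2 mm. A picture is of the moment at which its call begins: read the wrist's pose just before it. camera_params takes no time and is no camera call.
- ticket.finish_job(): hands the job in, once; it reports no verdict.
The state is a dict: "time": time; "joint_pos": joint angles; "dq": joint speeds; "joint_efforts": joint torques, N m; "position": TCP position; "ee_rot": TCP orientation; "wrist_force": force on the tool from outside, world axes, zero at the start; "moment": the same for the moment, N m; "grip_width": opening from 0.0 (shut) to 1.0 (fully open).
Only numpy, scipy, OpenCV 4.12 (cv2) and the standard library are available. Lean on these libraries where they do the work, as an engineer would, in place of code of your own. Each camera call takes 0.05 s, during which the arm holds its last target. There are 200 camera calls.

### The job

Push the headed hinge pin fully home through the fork and the tray's lug, then lift the tray by its handle so that it tips about the pin, to about 30 degrees, and all five steel specimen discs slide down into the corner next to the hinge. Finish while still holding the tray tilted by its handle, with the discs resting in that corner and the pin still home; leave everything else on the bench where it is.

Things in the scene. Friction and masses are not known exactly. Their poses are not given: they have to be found in the camera images.
- bracket: Dark steel clevis bracket fixed to the bench. Origin on the bench under the middle of the fork, z up. Pin axis along its y, 35 mm high. Two ears, 30 (x) x 12 (y) x 50 mm tall, holes 12.5 mm, at y = 14 to 26 and -26 to -14 mm; back wall behind them (x 15 to 36 mm). At y = 26 to 94 mm a ledge, 26 mm wide, 25 mm high, carries the pin's head. +y faces roughly the robot; the tray lies along -x.
- fork_eye (a point): Middle of the fork on the pin axis: 35 mm above the bracket's origin; axes as the bracket.
- pin: Loose polished steel pin lying along its own y (parallel to bracket y). Origin: centre of the head's underside. Head 20 mm across, 8 mm thick, on the +y side; shank 10 mm across, 60 mm long, tapered nose to -y. Starts with its nose in the +y ear, head on the ledge, origin at bracket y = 73 to 80 mm. Home: origin at bracket y = 26 mm, head against the ear. Slides along bracket -y with under 5 N.
- tray: Loose grey square tray, 140 x 140 mm, walls 30 mm high and 5 mm thick, 0.2 to 0.4 kg. Origin: centre of the underside, z up; x runs along a DIAGONAL, to the corner with the hinge lug (24 mm wide, between the ears with 2 mm to spare a side); a straight handle sticks out of the opposite corner (-x). Starts flat on the bench, axes parallel to the bracket's; once pinned it turns freely about the pin.
- lug_eye (a point): Middle of the hole in the tray's lug (12.5 mm hole); tray frame (123, 0, 35) mm; axes as the tray.
- low_corner (a point): Inner corner of the tray's floor next to the lug, where the discs must gather; tray frame (92, 0, 5) mm.
- handle (a point): Grip point of the tray's handle, tray frame (-145, 0, 32) mm, 268 mm from the pin axis. The handle is a bar along the tray's x, 14 mm wide (y) and 16 mm tall (z, from 24 to 40 mm above the bench), reaching from tray x = -99 to -179 mm. Axes as the tray.
- disc1: Loose polished steel specimen disc, 18 mm diameter, 8 mm thick, 16 g, lying flat in the tray; origin at the centre of its underside. It slides when the tray leans by more than some 15 degrees.
- disc2: Loose polished steel specimen disc, 18 mm diameter, 8 mm thick, 16 g, lying flat in the tray; origin at the centre of its underside. It slides when the tray leans by more than some 15 degrees.
- disc3: Loose polished steel specimen disc, 18 mm diameter, 8 mm thick, 16 g, lying flat in the tray; origin at the centre of its underside. It slides when the tray leans by more than some 15 degrees.
- disc4: Loose polished steel specimen disc, 18 mm diameter, 8 mm thick, 16 g, lying flat in the tray; origin at the centre of its underside. It slides when the tray leans by more than some 15 degrees.
- disc5: Loose polished steel specimen disc, 18 mm diameter, 8 mm thick, 16 g, lying flat in the tray; origin at the centre of its underside. It slides when the tray leans by more than some 15 degrees.
- jar: Bystander, to be left alone: capped amber jar, 48 mm across, 60 mm tall. Origin at its underside.
- dish: Bystander, to be left alone: clear lidded dish, 85 mm across, 16 mm tall. Origin at its underside.
- slide_box: Bystander, to be left alone: white slide box, 100 x 62 x 36 mm. Origin at its underside.
- beaker: Bystander, to be left alone: open glass beaker, 68 mm across, 90 mm tall. Origin at its underside.
- driver: Bystander, to be left alone: screwdriver lying down, 160 mm long. Origin at its underside.
- wash: Bystander, to be left alone: white bottle, 64 mm across, 150 mm tall. Origin at its underside.

How it is judged:
By the outcome, as a careful person would: the job done as asked, in the order asked, and still so for the second after the job is handed in, while the arm keeps its last pose, push and grip.
It also fails if it takes over 51 s, if anything falls off the work surface, if the arm or the gripper's body presses on something with over 40 N, if the wrist force passes 120 N, or if a joint passes its speed limit or range.

## Working session

There is one attempt and no reset: what is moved stays moved. The work goes in short steps, Python scripts to look and compute and a shell command to move; the robot and the scene stay as the last step left them, time stands still between calls to the robot, and variables do not carry over. Pictures are saved under pics/ and viewed, about 8 in all and at most 12, crops included, and the job is handed in when it is done.

```bash
mkdir -p pics; ls
python3 - <<'E'
from cell import sensors, snapshot, camera_params, manip
import cv2,numpy as np
np.set_printoptions(precision=3,suppress=True)
s=sensors.state();print(s);print(manip.grip_point_offset)
for n in("scene","top","wrist"):print(n,camera_params(n))
for n in("scene","top"):cv2.imwrite(f"pics/{n}0.png",snapshot(n))
E
```

```text
pics
{'time': 0.0, 'joint_pos': array([62.665, 16.688, -8.832, 64.555, -0.001, 82.021]), 'dq': array([-0.038, -0.005,  0.046,  0.056,  0.07 ,  0.08 ]), 'joint_efforts': array([ -0.001, -53.715,  33.137,   0.016,  -0.   ,  -0.   ]), 'position': array([173.773, 494.931, 230.734]), 'ee_rot': array([[-0.943,  0.331, -0.001],
       [ 0.331,  0.943, -0.001],
       [ 0.   , -0.001, -1.   ]]), 'wrist_force': array([-0.318,  0.594, -0.042]), 'moment': array([ 0.018,  0.063, -0.053]), 'grip_width': 0.9989180482419673}
-18.700000000000003
scene {'mtx': array([[476.921,   0.   , 279.454],
       [  0.   , 476.921, 221.19 ],
       [  0.   ,   0.   ,   1.   ]]), 'origin': array([1189.981, -566.472,  981.632]), 'orientation': array([[ 0.713,  0.515, -0.476],
       [ 0.701, -0.514,  0.495],
       [ 0.01 , -0.687, -0.727]])}
top {'mtx': array([[489.374,   0.   , 286.96 ],
       [  0.   , 489.374, 206.478],
       [  0.   ,   0.   ,   1.   ]]), 'origin': array([ 349.48 ,   65.767, 1190.756]), 'orientation': array([[-0.131, -0.97 ,  0.205],
       [-0.991,  0.129, -0.022],
       [-0.006, -0.206, -0.979]])}
wrist {'mtx': array([[367.44 ,   0.   , 275.823],
       [  0.   , 367.44 , 213.046],
       [  0.   ,   0.   ,   1.   ]]), 'mount': array([[  -0.001,   -0.951,   -0.31 ,   78.27 ],
       [   1.   ,   -0.001,   -0.   ,    0.299],
       [   0.   ,   -0.31 ,    0.951, -142.316],
       [   0.   ,    0.   ,    0.   ,    1.   ]])}
```

View pics/top0.png

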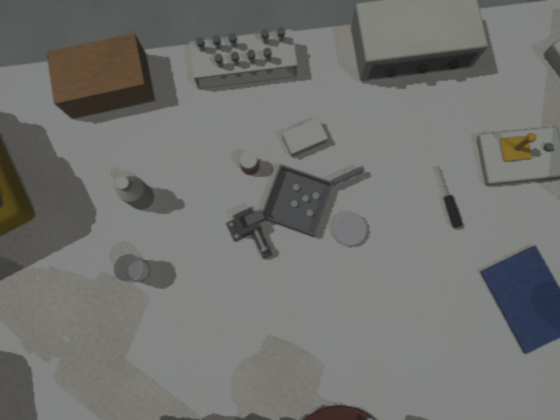

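View pics/scene0.png

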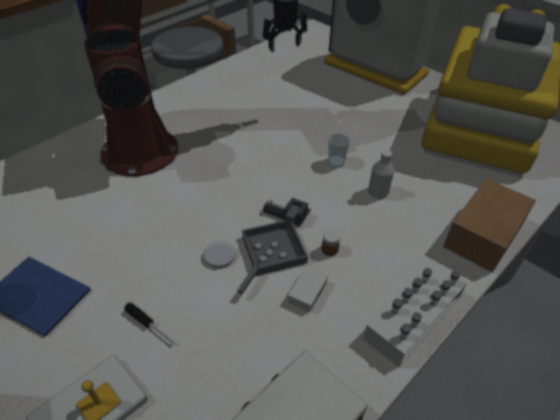

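The top view shows the bracket at about (243,222), the pin head at about (265,252), the tray centre at about (300,202) and the handle tip at about (362,173). I'll zoom in for accuracy.

Run:
```python
import cv2,numpy as np
a=cv2.imread("pics/top0.png")[145:265,215:375]; b=cv2.imread("pics/scene0.png")[185:305,205:345]
f=lambda i,w:cv2.resize(cv2.convertScaleAbs(i,alpha=1.6),None,fx=5,fy=5,interpolation=cv2.INTER_CUBIC)
cv2.imwrite("pics/topc.png",f(a,0));cv2.imwrite("pics/scenec.png",f(b,0))
```

```text
(no output)
```

View pics/topc.png

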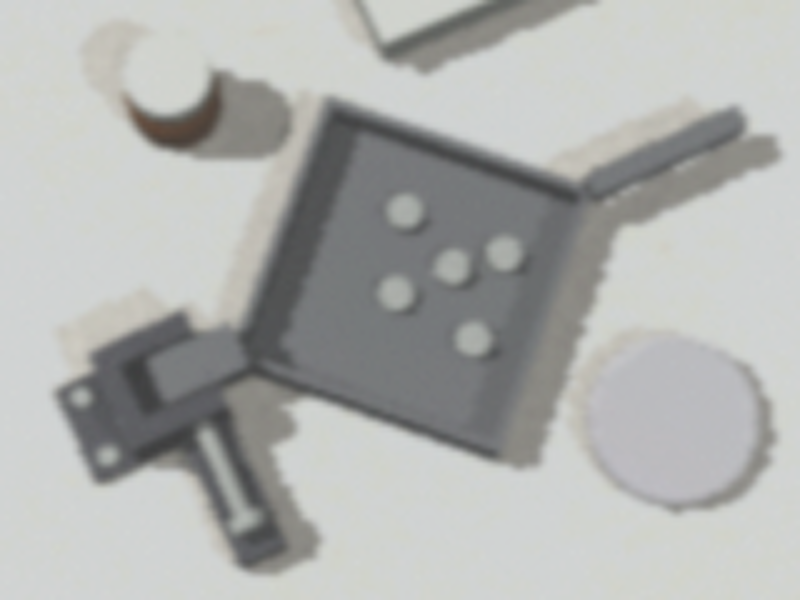

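```bash
cat > h.py <<'E'
import numpy as np
from cell import camera_params
np.set_printoptions(precision=2,suppress=True)
def ray(cam,uv,z):
    p=camera_params(cam);d=p["orientation"]@np.linalg.solve(p["mtx"],[uv[0],uv[1],1.]);o=p["origin"]
    return o+d*(z-o[2])/d[2]
def proj(P,uvP,R,o,K):
    c=R.T@(np.asarray(P)-o);q=K@c;return q[:2]/q[2]
E
python3 - <<'E'
from h import *
P=dict(cT=(328,100,30),cR=(583,193,30),cB=(497,458,30),cL=(243,352,30),htip=(736,122,40),hbase=(594,187,40),head=(243,521,45),shank=(205,430,40),ledge=(262,562,25))
W={k:ray("top",(215+a/5,145+b/5),z) for k,(a,b,z) in P.items()}
for k in W:print(k,W[k])
c=(W['cT']+W['cR']+W['cB']+W['cL'])/4;print('tray c',c)
for a,b in(('cT','cR'),('cR','cB'),('cB','cL'),('cL','cT'),('hbase','htip'),('shank','head')):
    d=W[b]-W[a];print(a,b,np.linalg.norm(d),np.degrees(np.arctan2(d[1],d[0])))
E
```

```text
cT [698.3   42.12  30.  ]
cR [634.8 -75.5  30. ]
cB [510.84 -15.18  30.  ]
cL [578.12  99.06  30.  ]
htip [ 657.83 -153.59   40.  ]
hbase [634.61 -80.03  40.  ]
head [494.9  108.42  45.  ]
shank [541.04 121.27  40.  ]
ledge [476.78 102.56  25.  ]
tray c [605.51  12.62  30.  ]
cT cR 133.66767999901543 -118.36211660148987
cR cB 137.85534380666735 154.05170542783935
cB cL 132.58404034806355 59.50322939717063
cL cT 132.9779213050046 -25.352568620889613
hbase htip 77.14677280681565 -72.48235077333119
shank head 48.15686093809034 -164.43558999211768
```

View pics/scenec.png

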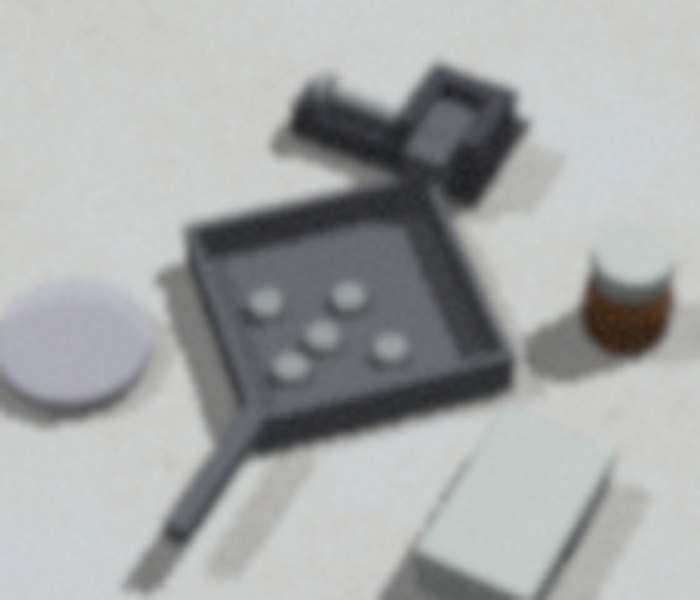

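The scene crop agrees: the lug sits in the fork, the pin head is on the ledge, and there are 5 discs in the tray. The tray's x points about 107.4° in world, its centre is about (605.5, 12.6), and the handle and pin match the stated sizes within a few mm. I'm moving behind the pin head, high up first.

```bash
python3 -m creep '[-1,-0.97,-0.66,0,0,0,0,-1,-0.97,-0.66,0,0,0,0,-1,-0.97,-0.66,0,0,0,0,-1,-0.97,-0.66,0,0,0,0,-1,-0.97,-0.66,0,0,0,0,-1,-0.97,-0.66,0,0,0,0,-1,-0.97,-0.66,0,0,0,0,-1,-0.97,-0.66,0,0,0,0,-1,-0.97,-0.66,0,0,0,0,-1,-0.97,-0.66,0,0,0,0,-1,-0.97,-0.66,0,0,0,0]'
python3 -m creep '[-1,-0.97,-0.66,0,0,0,0,-1,-0.97,-0.66,0,0,0,0,-1,-0.97,-0.66,0,0,0,0,-1,-0.97,-0.66,0,0,0,0,-1,-0.97,-0.66,0,0,0,0,-1,-0.97,-0.66,0,0,0,0,-1,-0.97,-0.66,0,0,0,0,-1,-0.97,-0.66,0,0,0,0,-1,-0.97,-0.66,0,0,0,0,-1,-0.97,-0.66,0,0,0,0]'
python3 -m creep '[-1,0,0,0.5,0,0,0.93,-1,0,0,0.5,0,0,0.93,-1,0,0,0.5,0,0,0.93,-1,0,0,0.5,0,0,0.93,-1,0,0,0.5,0,0,0.93,-1,0,0,0.5,0,0,0.93,-1,0,0,0.5,0,0,0.93,-1,0,0,0.5,0,0,0.93,-1,0,0,0.5,0,0,0.93,-1,0,0,0.5,0,0,0.93,-1,0,0,0,0,0,0]'
python3 - <<'E'
from h import *
from cell import sensors,snapshot
import cv2
s=sensors.state();print(s['position'],s['ee_rot'],s['joint_pos'],s['wrist_force'],np.degrees(np.arctan2(s['ee_rot'][1,0],s['ee_rot'][0,0])))
np.savez('w1.npz',p=s['position'],R=s['ee_rot'])
i=snapshot('wrist');cv2.imwrite('pics/w1.png',cv2.convertScaleAbs(i,alpha=1.5))
E
```

```text
time: 1.02
position: [327.5, 286.5, 231.1]
ee_rot: [[-0.944, 0.331, -0.0], [0.331, 0.944, -0.0], [0.0, -0.0, -1.0]]
wrist_force: [-0.4, 0.0, -0.7]
grip_width: -0.004
time: 1.85
position: [466.8, 97.7, 231.1]
ee_rot: [[-0.943, 0.332, -0.001], [0.332, 0.943, -0.0], [0.001, -0.0, -1.0]]
wrist_force: [-0.1, 0.9, 0.8]
grip_width: 0.001
time: 2.77
position: [465.1, 98.7, 129.6]
ee_rot: [[-0.294, 0.956, -0.003], [0.956, 0.294, -0.0], [0.001, -0.003, -1.0]]
wrist_force: [-0.4, 0.7, 0.2]
grip_width: -0.002
[465.09  98.68 129.55] [[-0.29  0.96 -0.  ]
 [ 0.96  0.29 -0.  ]
 [ 0.   -0.   -1.  ]] [  3.16  16.51 -25.54  48.14  -0.    76.04] [-0.42  0.73  0.21] 107.12209575306471
```

View pics/w1.png

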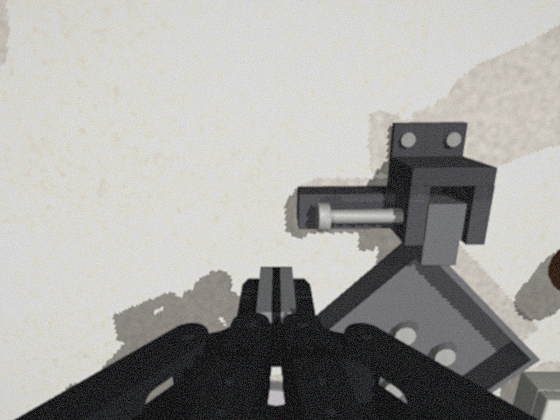

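The wrist view shows the pin head at about (322,215), the shank along row 215 out to column 402, the ear face at column ~390, and the shut fingertips at about (277,270). Next I convert these to world.

```bash
cat >> h.py <<'E'
def wray(p,R,uv,z):
    c=camera_params("wrist");M=c["mount"]
    d=R@M[:3,:3]@np.linalg.solve(c["mtx"],[uv[0],uv[1],1.]);o=p+R@M[:3,3]
    return o+d*(z-o[2])/d[2]
E
python3 - <<'E'
from h import *
w=np.load('w1.npz');p,R=w['p'],w['R']
for n,uv,z in(('headback',(318,216),35),('headtop rim',(331,203),43),('shank at ear top',(403,215),35),('shank mid',(365,215),37),('ear top L near',(411,242),50),('ear top R near',(485,243),50),('ear R far',(496,168),50),('ear L far',(415,168),50),('lug',(444,204),50),('fing tip',(277,268),130)):
    q=wray(p,R,uv,z);print(n,q,'tool-rel',R.T@(q-p))
E
```

```text
headback [493.35 107.09  35.  ] tool-rel [-0.36 29.78 94.46]
headtop rim [496.81 120.26  43.  ] tool-rel [11.22 36.94 86.45]
shank at ear top [548.21 124.75  35.  ] tool-rel [ 0.37 87.4  94.28]
shank mid [522.91 117.64  37.  ] tool-rel [ 1.03 61.13 92.36]
ear top L near [553.87 112.32  50.  ] tool-rel [-13.16  89.11  79.26]
ear top R near [600.14 125.87  50.  ] tool-rel [-13.84 137.32  79.11]
ear R far [583.74 172.49  50.  ] tool-rel [ 35.55 135.37  79.16]
ear L far [536.6  157.98  50.  ] tool-rel [35.56 86.05 79.31]
lug [563.31 142.24  50.  ] tool-rel [ 12.65 106.94  79.23]
fing tip [464.28 106.86 130.  ] tool-rel [ 8.05  1.63 -0.45]
```

Pin axis is aligned with the tool (x offset ≈0.5–1.5 mm), the head back is ~30 mm ahead along tool +y, and home is at ~78 mm. Descending to z≈30 and starting the push.

```bash
python3 -m creep '[-1,0,0,1,0,0,0,-1,0.05,0,1,0,0,0,-1,0,0,1,0,0,0,-1,0,0,1,0,0,0,-1,0,0,0.5,0,0,0,-1,0,0,0.45,0,0,0,-1,0,0,0,0,0,0]'
python3 -m creep '[-1,0,0.2,0,0,0,0,-1,0,0.2,0,0,0,0,-1,0,0.15,0,0,0,0,-1,0,0.15,0,0,0,0,-1,0,0.15,0,0,0,0,-1,0,0.15,0,0,0,0,-1,0,0.15,0,0,0,0,-1,0,0,0,0,0,0]'
python3 -m creep '[-1,0,0.15,0,0,0,0,-1,0,0.15,0,0,0,0,-1,0,0.15,0,0,0,0,-1,0,0.15,0,0,0,0,-1,0,0.15,0,0,0,0]'
```

```text
time: 3.4
position: [465.5, 99.7, 31.4]
ee_rot: [[-0.3, 0.954, -0.002], [0.954, 0.3, -0.0], [0.0, -0.002, -1.0]]
wrist_force: [-1.2, -0.7, 0.1]
grip_width: 0.0
time: 4.07
position: [488.9, 106.8, 32.4]
ee_rot: [[-0.299, 0.954, 0.001], [0.954, 0.299, 0.0], [-0.0, 0.001, -1.0]]
wrist_force: [0.5, -0.5, -0.1]
grip_width: -0.0
time: 4.48
position: [502.8, 111.2, 32.3]
ee_rot: [[-0.298, 0.954, -0.0], [0.954, 0.298, 0.0], [0.0, -0.0, -1.0]]
wrist_force: [-0.3, -0.0, -0.1]
grip_width: -0.002
```

```bash
python3 -m creep '[-1,0,0.15,0,0,0,0,-1,0,0.15,0,0,0,0,-1,0,0.15,0,0,0,0,-1,0,0.1,0,0,0,0,-1,0,0,0,0,0,0]'
python3 - <<'E'
from h import *
from cell import sensors,snapshot
import cv2
s=sensors.state();np.savez('w2.npz',p=s['position'],R=s['ee_rot']);print(s['position'])
cv2.imwrite('pics/w2.png',cv2.convertScaleAbs(snapshot('wrist'),alpha=1.6))
E
```

```text
time: 4.9
position: [513.5, 114.5, 32.3]
ee_rot: [[-0.298, 0.954, 0.0], [0.954, 0.298, 0.0], [-0.0, 0.0, -1.0]]
wrist_force: [-0.2, -0.5, 0.1]
grip_width: -0.003
[513.47 114.49  32.32]
```

View pics/w2.png

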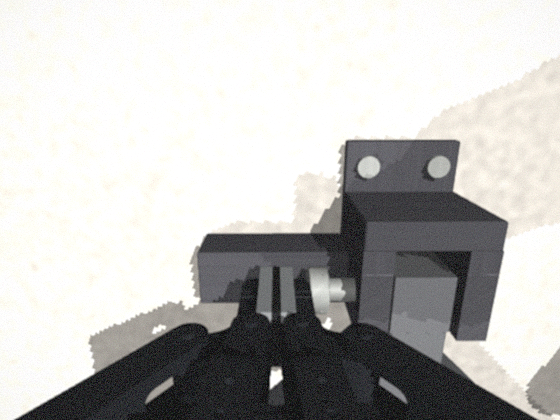

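The picture shows the fingers against the head (columns 310–330) and the ear face at about column 357, so roughly 11 mm remains. I'll push on slowly.

```bash
python3 -m creep '[-1,0,0.1,0,0,0,0,-1,0,0.1,0,0,0,0,-1,0,0.1,0,0,0,0,-1,0,0.1,0,0,0,0]'
for i in 1; do python3 -m creep '[-1,0,0.05,0,0,0,0,-1,0,0.05,0,0,0,0]'; done
python3 -m creep '[-1,0,0.05,0,0,0,0]'
python3 -m creep '[-1,0,0.05,0,0,0,0]'
```

```text
time: 5.28
position: [520.8, 116.8, 32.3]
ee_rot: [[-0.298, 0.954, 0.0], [0.954, 0.298, 0.0], [-0.0, 0.0, -1.0]]
wrist_force: [0.3, 0.2, 1.0]
grip_width: -0.001
time: 5.45
position: [522.7, 117.4, 32.3]
ee_rot: [[-0.298, 0.954, 0.0], [0.954, 0.298, 0.0], [-0.0, 0.0, -1.0]]
wrist_force: [-0.0, -0.1, 0.7]
grip_width: -0.004
time: 5.53
position: [523.5, 117.7, 32.3]
ee_rot: [[-0.298, 0.954, -0.0], [0.954, 0.298, -0.0], [0.0, -0.0, -1.0]]
wrist_force: [-0.7, 0.8, -0.3]
grip_width: 0.004
time: 5.62
position: [524.2, 117.9, 32.2]
ee_rot: [[-0.298, 0.954, -0.0], [0.954, 0.298, -0.0], [0.0, -0.0, -1.0]]
wrist_force: [-3.9, -0.9, 1.2]
grip_width: 0.001
```

```bash
python3 -m creep '[-1,0,0.03,0,0,0,0]'
python3 -m creep '[-1,0,0.03,0,0,0,0]'
python3 - <<'E'
from h import *
from cell import sensors,snapshot
import cv2
s=sensors.state();print(s['wrist_force'])
i=cv2.convertScaleAbs(snapshot('wrist')[200:400,220:500],alpha=1.6)
cv2.imwrite('pics/w3.png',cv2.resize(i,None,fx=2.5,fy=2.5,interpolation=cv2.INTER_CUBIC))
E
```

```text
time: 5.7
position: [524.2, 118.0, 32.1]
ee_rot: [[-0.298, 0.954, -0.002], [0.954, 0.298, -0.0], [0.0, -0.002, -1.0]]
wrist_force: [-3.7, -1.7, 1.5]
grip_width: 0.005
time: 5.78
position: [524.3, 118.0, 32.0]
ee_rot: [[-0.298, 0.954, -0.002], [0.954, 0.298, -0.001], [0.0, -0.002, -1.0]]
wrist_force: [-6.2, -2.1, 1.4]
grip_width: -0.004
[-6.19 -2.08  1.43]
```

View pics/w3.png

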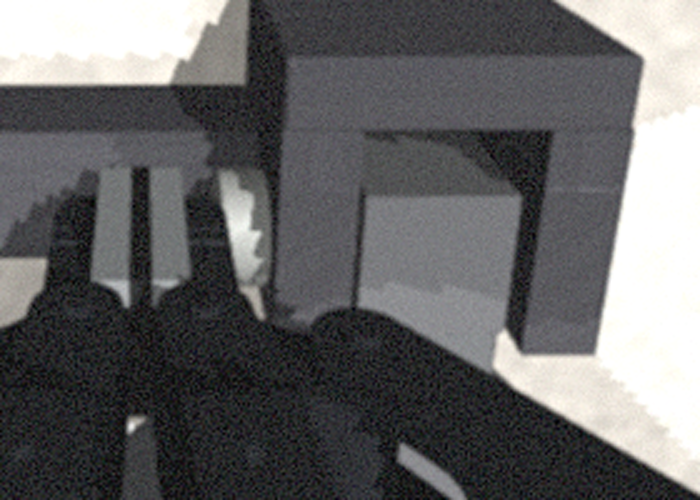

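```bash
python3 -m creep '[-1,0,0.05,0,0,0,0,-1,0,0.05,0,0,0,0]'
python3 -m creep '[-1,0,0.05,0,0,0,0,-1,0,0,0,0,0,0]'
```

```text
time: 6.0
position: [524.5, 118.2, 31.6]
ee_rot: [[-0.298, 0.955, -0.005], [0.955, 0.298, -0.001], [0.0, -0.006, -1.0]]
wrist_force: [-12.9, -4.3, 4.6]
grip_width: 0.0
time: 6.17
position: [524.3, 118.4, 31.3]
ee_rot: [[-0.298, 0.954, -0.007], [0.954, 0.298, -0.002], [0.0, -0.008, -1.0]]
wrist_force: [-11.9, -5.0, 4.9]
grip_width: 0.003
```

Firm stop at ~13 N with no further motion, and the head is against the ear. I'm retreating, rising and moving above the handle, then looking.

```bash
python3 -m creep '[-1,0,-0.3,0,0,0,0,-1,0,-0.8,0,0,0,0,-1,0,0,-1,0,0,0,-1,0,0,-1,0,0,0,-1,0,0,-1,0,0,0,-1,0,0,-1,0,0,0,-1,0,0,-1,0,0,0,-1,0,0,-1,0,0,0]'
python3 -m creep '[0,-0.96,0.24,0,0,0,0,0,-0.96,0.24,0,0,0,0,0,-0.96,0.24,0,0,0,0,0,-0.96,0.24,0,0,0,0,0,-0.96,0.24,0,0,0,0,0,-0.96,0.24,0,0,0,0,0,-0.96,0.24,0,0,0,0]'
python3 -m creep '[0,-0.96,0.24,0,0,0,0,0,-0.96,0.24,0,0,0,0,0,-0.96,0.24,0,0,0,0,0,-0.96,0.24,0,0,0,0,0,-0.96,0.24,0,0,0,0,0,-0.96,0.24,0,0,0,0,0,-0.96,0.24,0,0,0,0,0,0,0,0,0,0,0]'
python3 - <<'E'
from h import *
from cell import sensors,snapshot
import cv2
s=sensors.state();np.savez('w4.npz',p=s['position'],R=s['ee_rot']);print(s['position'],s['joint_pos'],s['wrist_force'])
cv2.imwrite('pics/w4.png',cv2.convertScaleAbs(snapshot('wrist'),alpha=1.6))
i=cv2.convertScaleAbs(snapshot('top')[190:260,215:315],alpha=1.6)
cv2.imwrite('pics/top4.png',cv2.resize(i,None,fx=7,fy=7,interpolation=cv2.INTER_CUBIC))
E
```

```text
time: 6.83
position: [507.8, 112.7, 153.6]
ee_rot: [[-0.298, 0.954, 0.001], [0.954, 0.298, 0.0], [-0.0, 0.001, -1.0]]
wrist_force: [0.5, -0.0, -0.6]
grip_width: 0.003
time: 7.42
position: [580.5, -6.5, 152.5]
ee_rot: [[-0.298, 0.954, 0.001], [0.954, 0.298, 0.0], [-0.0, 0.001, -1.0]]
wrist_force: [0.1, 0.4, 0.7]
grip_width: 0.501
time: 8.08
position: [653.7, -127.1, 152.2]
ee_rot: [[-0.296, 0.955, 0.002], [0.955, 0.296, -0.001], [-0.002, 0.002, -1.0]]
wrist_force: [-0.8, -0.6, 0.1]
grip_width: 0.502
[ 653.69 -127.1   152.17] [-17.27  34.68   7.71  62.88  -0.04  55.5 ] [-0.83 -0.65  0.05]
```

View pics/w4.png

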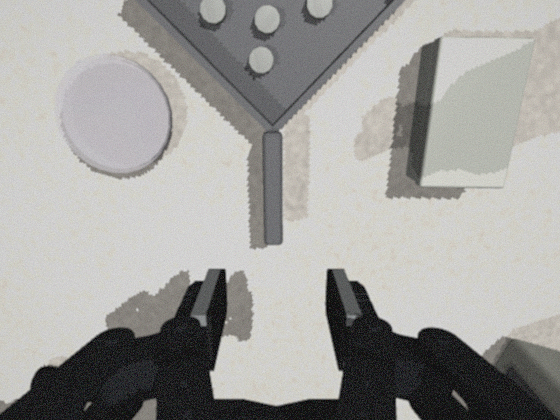

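View pics/top4.png

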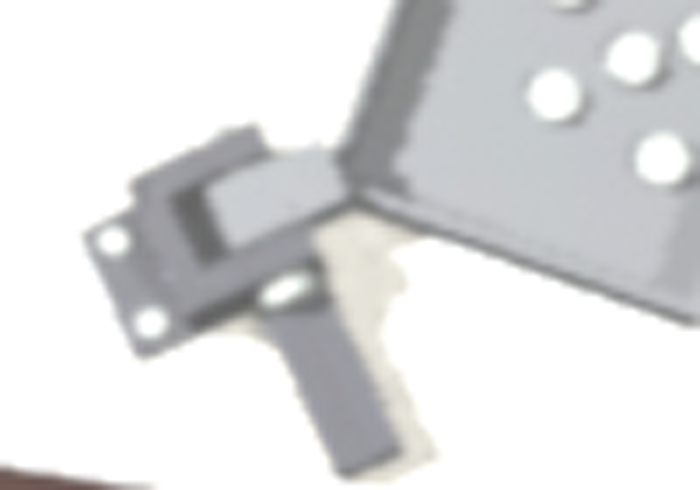

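Top crop: the pin head at (287,290) sits flush on the ear, so the pin is home. Wrist view: the handle's top runs from (272,132) to (273,243), and the jaws straddle column ~277.

Run:
```python
from h import *
w=np.load('w4.npz');p,R=w['p'],w['R']
a=wray(p,R,(272,133),40);b=wray(p,R,(273,243),40)
print(a,b,np.linalg.norm(a-b),np.degrees(np.arctan2(*(a-b)[1::-1])))
for q in(a,b):print('tool rel',R.T@(q-p))
```

```text
[636.79 -76.79  40.  ] [ 661.16 -153.92   40.  ] 80.88547422584378 107.52964452813008
tool rel [ 53.28  -1.44 112.06]
tool rel [-27.6   -1.02 112.22]
```

```bash
python3 -m creep '[0,0.36,-0.06,0.9,0,0,0,0,0,0,1,0,0,0,0,0,0,1,0,0,0,0,0,0,1,0,0,0,0,0,0,1,0,0,0,0,0,0,1,0,0,0,0,0,0,0.6,0,0,0,0,0,0,0.4,0,0,0,0,0,0,0,0,0,0]'
python3 -m creep '[-1,0,0,0,0,0,0,-1,0,0,0,0,0,0,-1,0,0,0,0,0,0,-1,0,0,0,0,0,0,-1,0,0,0,0,0,0,-1,0,0,0,0,0,0,-1,0,0,0,0,0,0,-1,0,0,0,0,0,0]'
```

```text
time: 8.93
position: [647.4, -116.6, 13.0]
ee_rot: [[-0.299, 0.954, -0.002], [0.954, 0.299, 0.001], [0.001, -0.002, -1.0]]
wrist_force: [-0.8, -0.2, 0.1]
grip_width: 0.5
time: 9.6
position: [649.3, -117.6, 15.7]
ee_rot: [[-0.298, 0.954, 0.002], [0.954, 0.298, -0.001], [-0.001, 0.002, -1.0]]
wrist_force: [-1.5, 1.0, 8.0]
grip_width: 0.149
```

Handle gripped (opening ≈12.7 mm vs 14 mm wide). In the tool frame the hinge lies at (+261, 0, −19), so each 0.02 rad step about −y shifts by (−0.33, 0, −5.2) mm.

```bash
python3 -m creep '[-1,-0.01,0,-0.13,0,-0.1,0,-1,-0.017,0,-0.26,0,-0.2,0,-1,-0.017,0,-0.26,0,-0.2,0,-1,-0.017,0,-0.26,0,-0.2,0,-1,-0.017,0,-0.26,0,-0.2,0,-1,-0.017,0,-0.26,0,-0.2,0,-1,-0.017,0,-0.26,0,-0.2,0,-1,-0.017,0,-0.26,0,-0.2,0]'
python3 -m creep '[-1,-0.017,0,-0.26,0,-0.2,0,-1,-0.017,0,-0.26,0,-0.2,0,-1,-0.017,0,-0.26,0,-0.2,0,-1,-0.017,0,-0.26,0,-0.2,0]'
```

```text
time: 10.27
position: [648.5, -117.3, 54.0]
ee_rot: [[-0.295, 0.954, 0.045], [0.943, 0.299, -0.145], [-0.152, 0.0, -0.988]]
wrist_force: [-0.4, 0.8, -2.2]
grip_width: 0.153
time: 10.6
position: [647.7, -115.0, 74.6]
ee_rot: [[-0.29, 0.954, 0.069], [0.929, 0.298, -0.219], [-0.23, -0.0, -0.973]]
wrist_force: [0.4, 0.8, -1.7]
grip_width: 0.15
```

```bash
python3 -m creep '[-1,-0.017,0,-0.26,0,-0.2,0,-1,-0.017,0,-0.26,0,-0.2,0,-1,-0.017,0,-0.26,0,-0.2,0,-1,-0.017,0,-0.26,0,-0.2,0,-1,-0.017,0,-0.26,0,-0.2,0,-1,-0.017,0,-0.26,0,-0.2,0,-1,-0.017,0,-0.26,0,-0.2,0,-1,-0.017,0,-0.26,0,-0.2,0]'
python3 -m creep '[-1,-0.017,0,-0.26,0,-0.2,0,-1,-0.017,0,-0.26,0,-0.2,0,-1,-0.017,0,-0.26,0,-0.2,0,-1,-0.017,0,-0.26,0,-0.2,0,-1,-0.017,0,-0.26,0,-0.2,0,-1,-0.017,0,-0.26,0,-0.2,0,-1,-0.015,0,-0.2,0,-0.15,0,-1,0,0,0,0,0,0,-1,0,0,0,0,0,0,-1,0,0,0,0,0,0]'
python3 - <<'E'
from h import *
from cell import sensors,snapshot
import cv2
s=sensors.state();print(s['position'],s['joint_pos'],s['wrist_force'],np.degrees(np.arcsin(-s['ee_rot'][2,0])))
a=cv2.convertScaleAbs(snapshot('wrist')[0:240,120:440],alpha=1.6);b=cv2.convertScaleAbs(snapshot('scene')[195:315,205:365],alpha=1.6);c=cv2.convertScaleAbs(snapshot('top')[150:270,215:375],alpha=1.4)
f=lambda i,w:cv2.resize(i,(400,300),interpolation=cv2.INTER_CUBIC)
cv2.imwrite('pics/t5.png',np.vstack([np.hstack([f(a,0),f(b,0)]),np.hstack([f(c,0),np.zeros((300,400,3),np.uint8)])]))
E
```

```text
time: 11.27
position: [644.8, -105.7, 115.0]
ee_rot: [[-0.276, 0.954, 0.114], [0.882, 0.298, -0.364], [-0.382, 0.0, -0.924]]
wrist_force: [0.2, 0.2, -1.7]
grip_width: 0.154
time: 12.1
position: [641.0, -93.4, 147.2]
ee_rot: [[-0.258, 0.954, 0.149], [0.826, 0.298, -0.478], [-0.501, -0.0, -0.865]]
wrist_force: [0.8, 1.0, -3.2]
grip_width: 0.151
[640.98 -93.37 147.15] [ -1.1   27.73 -12.64  39.24 -28.37  68.91] [ 0.8   1.01 -3.18] 30.06557101115419
```

View pics/t5.png

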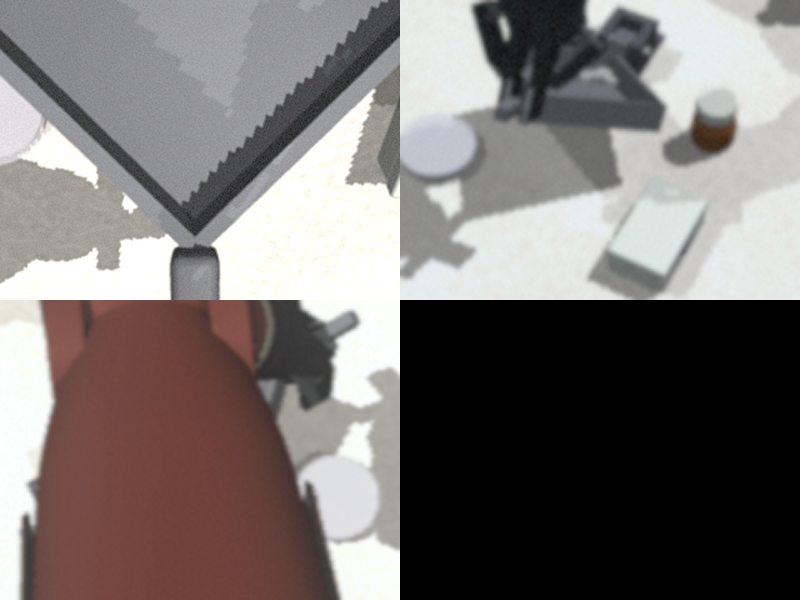

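The discs have left the handle half, and the tilt is 30.1°. The arm hides the top view, so I'll zoom the scene view with projected markers at the low corner, the tray outline and the pin head.

```bash
python3 -m creep '[-1,0,0,0,0,0,0,-1,0,0,0,0,0,0,-1,0,0,0,0,0,0,-1,0,0,0,0,0,0]'
python3 - <<'E'
from h import *
from cell import sensors,snapshot
import cv2
R=sensors.state()['ee_rot'];Rt=np.c_[R[:,0],-R[:,1],-R[:,2]]
fork=np.array([570.2,131.5,35.]);t=lambda x,y,z:fork+Rt@np.array([x-123,y,z-35.])
by=-R[:,1]
c=camera_params('scene');pr=lambda P:proj(P,0,c['orientation'],c['origin'],c['mtx'])
i=snapshot('scene');x0,y0,w,h=265,185,80,60
im=cv2.resize(cv2.convertScaleAbs(i[y0:y0+h,x0:x0+w],alpha=1.7),None,fx=10,fy=10,interpolation=cv2.INTER_CUBIC)
for n,P,col in(('low',t(92,0,5),(0,0,255)),('d20',t(72,0,5),(0,255,255)),('d40',t(52,0,5),(0,255,0)),('left',t(0,92,5),(255,0,0)),('right',t(0,-92,5),(255,0,0)),('pinh',fork+by*34,(255,0,255))):
    q=(pr(P)-[x0,y0])*10+5;print(n,P,q);cv2.circle(im,tuple(int(v) for v in q),5,col,1)
cv2.imwrite('pics/s6.png',im)
E
```

```text
time: 12.58
position: [641.0, -93.4, 147.3]
ee_rot: [[-0.258, 0.954, 0.149], [0.826, 0.298, -0.478], [-0.501, -0.0, -0.865]]
wrist_force: [0.8, -0.5, -1.8]
grip_width: 0.151
low [582.68  91.54  24.58] [217.97 391.36]
d20 [587.85  75.02  34.6 ] [190.14 407.4 ]
d40 [593.01  58.51  44.63] [161.52 423.9 ]
left [518.62 -11.88  70.69] [-226.02  348.73]
right [694.24  43.    70.68] [407.01 595.04]
pinh [537.75 121.36  35.  ] [177.2  228.45]
```

View pics/s6.png

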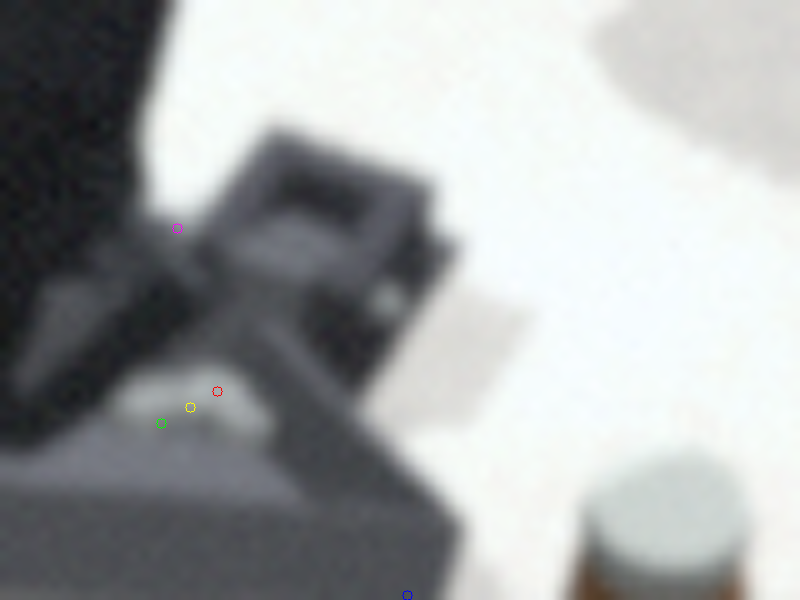

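The scene shows the pin's nose protruding from the far ear at (385,300), so the pin is through. The bright disc cluster sits at columns 110–275, rows 360–445, around the projected low corner. I'll tilt a few degrees further and back to free any straggler, then look with better exposure.

```bash
python3 -m creep '[-1,-0.017,0,-0.26,0,-0.2,0,-1,-0.017,0,-0.26,0,-0.2,0,-1,-0.017,0,-0.26,0,-0.2,0,-1,0,0,0,0,0,0,-1,0,0,0,0,0,0,-1,0.017,0,0.26,0,0.2,0,-1,0.017,0,0.26,0,0.2,0,-1,0.015,0,0.24,0,0.18,0,-1,0,0,0,0,0,0,-1,0,0,0,0,0,0,-1,0,0,0,0,0,0,-1,0,0,0,0,0,0]'
python3 - <<'E'
from h import *
from cell import sensors,snapshot
import cv2
s=sensors.state();R=s['ee_rot'];print(s['wrist_force'],s['grip_width'],np.degrees(np.arcsin(-R[2,0])))
i=np.mean([snapshot('scene') for _ in range(12)],0);x0,y0,w,h=262,208,50,30
k=i[y0:y0+h,x0:x0+w];k=(k-k.min())/(k.max()-k.min())*255
im=cv2.resize(k.astype(np.uint8),None,fx=16,fy=16,interpolation=cv2.INTER_CUBIC)
Rt=np.c_[R[:,0],-R[:,1],-R[:,2]];fork=np.array([570.2,131.5,35.]);c=camera_params('scene')
def px(x,y,z):return tuple(int(v) for v in (proj(fork+Rt@np.array([x-123,y,z-35.]),0,c['orientation'],c['origin'],c['mtx'])-[x0,y0])*16+8)
im2=im.copy()
cv2.polylines(im2,[np.array([px(92,0,5),px(42,50,5),px(-8,0,5),px(42,-50,5)])],True,(0,0,255),1)
for p in((79.3,0),(66.5,12.8),(66.5,-12.8),(53.8,0),(53.8,25.5),(53.8,-25.5)):
    cv2.polylines(im2,[np.array([px(p[0]+9*np.cos(a),p[1]+9*np.sin(a),13) for a in np.linspace(0,6.28,30)])],True,(0,255,255),1)
cv2.imwrite('pics/s7.png',cv2.resize(np.vstack([im,im2]),None,fx=.6,fy=.6,interpolation=cv2.INTER_AREA))
E
```

```text
time: 13.63
position: [641.0, -93.6, 147.8]
ee_rot: [[-0.258, 0.954, 0.15], [0.825, 0.298, -0.48], [-0.503, -0.0, -0.864]]
wrist_force: [-1.0, -0.2, -2.1]
grip_width: 0.149
[-0.96 -0.21 -2.06] 0.14949751862022526 30.205344647212996
```

View pics/s7.png

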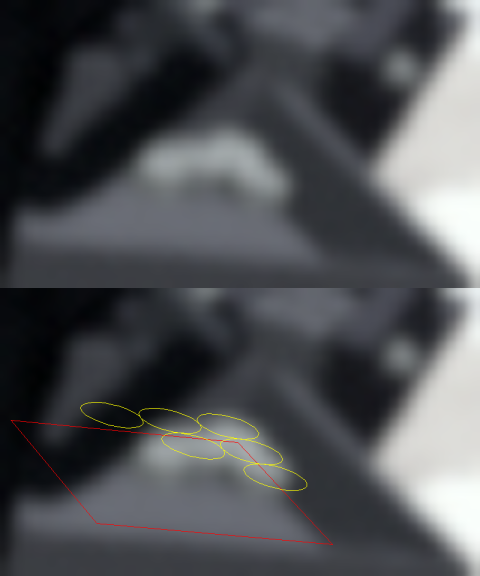

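The bright cluster covers the corner slot and its neighbours. To count discs without another picture, I fit rendered close-packed 3-, 4- and 5-disc arrangements to the bright mask.

Run:
```python
from h import *
from cell import sensors,snapshot
import cv2,itertools
R=sensors.state()['ee_rot'];Rt=np.c_[R[:,0],-R[:,1],-R[:,2]];fork=np.array([570.2,131.5,35.]);c=camera_params('scene')
g=np.mean([snapshot('scene') for _ in range(6)],0).mean(2);x0,y0,w,h=262,210,36,20;S=8
k=cv2.resize(g[y0:y0+h,x0:x0+w].astype(np.float32),None,fx=S,fy=S,interpolation=cv2.INTER_CUBIC)
print(np.round(g[213:226,266:296]).astype(int))
thr=95;
n,l,st,ce=cv2.connectedComponentsWithStats((k>thr).astype(np.uint8))
print([(s.tolist(),np.round(q)) for s,q in zip(st,ce) if s[4]>100])
def px(x,y,z):return (proj(fork+Rt@np.array([x-123,y,z-35.]),0,c['orientation'],c['origin'],c['mtx'])-[x0,y0])*S+S/2
def disc(x,y):
    m=np.zeros(k.shape,np.uint8);a=np.linspace(0,6.28,40)
    P=np.array([px(x+9*np.cos(t),y+9*np.sin(t),z) for z in(5,13) for t in a])
    cv2.fillConvexPoly(m,cv2.convexHull(P.astype(np.int32)),1);return m
slots=[(79.3,0),(66.5,12.8),(66.5,-12.8),(53.8,0),(53.8,25.5),(53.8,-25.5),(41,12.8),(41,-12.8)]
M=[disc(*s) for s in slots];print('one disc area',M[0].sum())
for m in(3,4,5): print(m,[int(np.clip(sum(M[i] for i in q),0,1).sum()) for q in itertools.combinations(range(6),m) if 0 in q])
```

```text
[[ 18  18  21  31  38  41  42  41  39  40  42  41  35  29  26  26  30  35
   40  40  37  38  44  47  47  48  50  52  53  50]
 [ 17  18  25  37  46  48  49  48  43  43  44  39  32  26  23  20  23  27
   32  36  37  40  45  48  47  48  48  48  47  42]
 [ 17  18  28  39  46  48  49  48  45  41  38  33  26  22  22  20  20  22
   26  33  39  45  49  49  48  49  48  47  45  40]
 [ 18  19  30  41  46  48  47  47  43  36  31  26  22  20  20  20  22  24
   29  36  44  49  50  49  50  52  50  48  42  37]
 [ 17  20  33  43  47  47  46  44  39  30  26  22  20  20  19  21  24  29
   35  42  46  48  49  48  51  55  55  50  43  35]
 [ 18  26  37  45  47  47  43  38  31  25  21  21  20  21  21  23  30  38
   43  46  47  48  46  45  47  54  57  55  47  38]
 [ 21  31  41  46  46  43  37  29  24  22  21  21  20  21  23  31  38  44
   47  48  48  47  45  44  43  48  54  57  53  44]
 [ 25  36  43  45  41  36  28  23  21  21  19  21  22  26  32  39  45  50
   53  54  52  48  43  42  42  43  48  53  56  51]
 [ 29  40  44  40  34  28  23  22  20  21  23  25  33  40  46  52  56  60
   66  69  65  58  50  44  42  41  44  47  54  55]
 [ 34  42  42  34  28  22  22  20  20  21  29  41  54  62  67  70  72  76
   84  88  85  78  68  54  44  41  42  44  48  54]
 [ 31  39  37  29  22  21  21  21  22  27  44  63  77  83  86  88  88  91
   97  99  98  96  86  68  51  43  41  41  43  47]
 [ 24  29  27  23  23  19  20  23  25  38  60  81  92  96  96  94  95  97
   99  99 100 102  96  80  61  48  42  41  42  43]
 [ 21  23  22  22  21  21  23  28  37  51  69  85  94  96  94  90  88  90
   91  90  93 100  99  91  77  60  47  42  42  42]]
[([0, 0, 288, 160, 45059], array([143.,  79.])), ([164, 104, 57, 30, 844], array([195., 116.])), ([132, 115, 22, 10, 177], array([142., 119.]))]
one disc area 1966
3 [5211, 4858, 5702, 5281, 4909, 5381, 4124, 5638, 5057, 5451]
4 [6162, 7084, 5987, 6731, 6310, 7154, 6942, 5685, 6157, 7090]
5 [8035, 6938, 7860, 8183, 7718]
```

```bash
cat > area.py <<'E'
from h import *
from cell import sensors,snapshot
import cv2
R=sensors.state()['ee_rot'];print(np.degrees(np.arcsin(-R[2,0])),sensors.state()['position'])
g=np.mean([snapshot('scene') for _ in range(6)],0).mean(2);S=8
k=cv2.resize(g[210:230,262:298].astype(np.float32),None,fx=S,fy=S,interpolation=cv2.INTER_CUBIC)
n,l,st,ce=cv2.connectedComponentsWithStats((k>68).astype(np.uint8))
print([(s.tolist(),np.round(q)) for s,q in zip(st,ce) if s[4]>100])
E
python3 area.py
python3 -m creep '[-1,-0.017,0,-0.26,0,-0.2,0,-1,-0.017,0,-0.26,0,-0.2,0,-1,-0.017,0,-0.26,0,-0.2,0,-1,-0.017,0,-0.26,0,-0.2,0,-1,-0.017,0,-0.26,0,-0.2,0,-1,-0.017,0,-0.26,0,-0.2,0,-1,0,0,0,0,0,0,-1,0,0,0,0,0,0,-1,0,0,0,0,0,0,-1,0,0,0,0,0,0,-1,0,0,0,0,0,0]'
python3 -m creep '[-1,0.017,0,0.26,0,0.2,0,-1,0.017,0,0.26,0,0.2,0,-1,0.017,0,0.26,0,0.2,0,-1,0.017,0,0.26,0,0.2,0,-1,0.017,0,0.26,0,0.2,0,-1,0.017,0,0.26,0,0.2,0,-1,0,0,0,0,0,0,-1,0,0,0,0,0,0,-1,0,0,0,0,0,0]'
python3 area.py
```

```text
30.193787308440886 [641.02 -93.44 147.78]
[([0, 0, 288, 160, 38952], array([138.,  71.])), ([237, 0, 31, 14, 260], array([255.,   5.])), ([80, 92, 160, 68, 6836], array([169., 130.]))]
time: 15.75
position: [636.4, -79.1, 174.9]
ee_rot: [[-0.238, 0.955, 0.179], [0.762, 0.298, -0.575], [-0.603, -0.0, -0.798]]
wrist_force: [0.9, -0.2, -1.5]
grip_width: 0.152
time: 16.5
position: [641.1, -94.1, 148.2]
ee_rot: [[-0.258, 0.955, 0.15], [0.825, 0.298, -0.48], [-0.503, -0.0, -0.864]]
wrist_force: [-0.4, 0.2, -1.9]
grip_width: 0.15
30.213723101613162 [641.12 -94.12 148.15]
[([0, 0, 288, 160, 39036], array([138.,  71.])), ([226, 0, 42, 13, 315], array([252.,   4.])), ([80, 93, 160, 67, 6729], array([168., 130.]))]
```

Run:
```python
from h import *
from cell import sensors,snapshot
import cv2,itertools
R=sensors.state()['ee_rot'];Rt=np.c_[R[:,0],-R[:,1],-R[:,2]];fork=np.array([570.2,131.5,35.]);c=camera_params('scene')
g=np.mean([snapshot('scene') for _ in range(6)],0).mean(2);x0,y0,w,h=262,212,36,24;S=8
k=cv2.resize(g[y0:y0+h,x0:x0+w].astype(np.float32),None,fx=S,fy=S,interpolation=cv2.INTER_CUBIC)
n,l,st,ce=cv2.connectedComponentsWithStats((k>68).astype(np.uint8))
b=min((i for i in range(1,n) if st[i][4]>3000),key=lambda i:np.hypot(*(ce[i]-[170,115])))
B=(l==b); occ=k<33; print('area',st[b])
def px(x,y,z):return (proj(fork+Rt@np.array([x-123,y,z-35.]),0,c['orientation'],c['origin'],c['mtx'])-[x0,y0])*S+S/2
def disc(x,y):
    m=np.zeros(k.shape,np.uint8);a=np.linspace(0,6.28,40)
    P=np.array([px(x+9*np.cos(t),y+9*np.sin(t),z) for z in(5,13) for t in a])
    cv2.fillConvexPoly(m,cv2.convexHull(P.astype(np.int32)),1);return m
slots=[(79.3,0),(66.5,12.8),(66.5,-12.8),(53.8,0),(53.8,25.5),(53.8,-25.5),(41,12.8),(41,-12.8)]
M=[disc(*s) for s in slots];out=[]
for m in(3,4,5):
  for q in itertools.combinations(range(8),m):
    if 0 not in q: continue
    U=np.clip(sum(M[i] for i in q),0,1)
    for dx in range(-40,41,4):
      for dy in range(-40,41,4):
        V=cv2.warpAffine(U,np.float32([[1,0,dx],[0,1,dy]]),(k.shape[1],k.shape[0])).astype(bool)&~occ
        out.append(((V&B).sum()/(V|B).sum(),m,q,dx,dy))
out.sort(reverse=True)
for m in(3,4,5):
  seen=set()
  for o in out:
    if o[1]==m and o[2] not in seen: seen.add(o[2]);print(o)
    if len(seen)==2:break
s=sensors.state();print(s['time'],s['wrist_force'],s['dq'])
```

```text
area [   52    77   196   102 11454]
(np.float64(0.47702221468543327), 3, (0, 5, 7), -40, 16)
(np.float64(0.4576018549188473), 3, (0, 6, 7), 24, 24)
(np.float64(0.5476209841398942), 4, (0, 1, 6, 7), 20, 20)
(np.float64(0.5128352805660688), 4, (0, 3, 5, 7), -28, 16)
(np.float64(0.5609046849757674), 5, (0, 1, 3, 6, 7), 20, 24)
(np.float64(0.5417120622568093), 5, (0, 1, 4, 6, 7), 24, 20)
17.1 [-0.95 -0.19 -2.64] [-0.11  0.04  0.   -0.05 -0.03 -0.  ]
```

The threshold merged the cluster with the lit floor, so that fit is invalid. I'll rerun once at a higher threshold.

Run:
```python
from h import *
from cell import sensors,snapshot
import cv2,itertools
R=sensors.state()['ee_rot'];Rt=np.c_[R[:,0],-R[:,1],-R[:,2]];fork=np.array([570.2,131.5,35.]);c=camera_params('scene')
g=np.mean([snapshot('scene') for _ in range(6)],0).mean(2);x0,y0,w,h=262,212,36,24;S=8
k=cv2.resize(g[y0:y0+h,x0:x0+w].astype(np.float32),None,fx=S,fy=S,interpolation=cv2.INTER_CUBIC)
occ=k<33
def px(x,y,z):return (proj(fork+Rt@np.array([x-123,y,z-35.]),0,c['orientation'],c['origin'],c['mtx'])-[x0,y0])*S+S/2
def disc(x,y):
    m=np.zeros(k.shape,np.uint8);a=np.linspace(0,6.28,40)
    P=np.array([px(x+9*np.cos(t),y+9*np.sin(t),z) for z in(5,13) for t in a])
    cv2.fillConvexPoly(m,cv2.convexHull(P.astype(np.int32)),1);return m
slots=[(79.3,0),(66.5,12.8),(66.5,-12.8),(53.8,0),(53.8,25.5),(53.8,-25.5),(41,12.8),(41,-12.8)]
M=[disc(*s) for s in slots]
for thr in(74,80):
  n,l,st,ce=cv2.connectedComponentsWithStats((k>thr).astype(np.uint8))
  b=min((i for i in range(1,n) if st[i][4]>1500),key=lambda i:np.hypot(*(ce[i]-[170,115])))
  B=(l==b);print(thr,st[b]);out=[]
  for m in(3,4,5):
   for q in itertools.combinations(range(8),m):
    if 0 not in q: continue
    U=np.clip(sum(M[i] for i in q),0,1)
    for dx in range(-40,41,4):
      for dy in range(-40,41,4):
        V=cv2.warpAffine(U,np.float32([[1,0,dx],[0,1,dy]]),(k.shape[1],k.shape[0])).astype(bool)&~occ
        out.append((round(float((V&B).sum()/(V|B).sum()),3),m,q,dx,dy))
  out.sort(reverse=True)
  for m in(3,4,5):print([o for o in out if o[1]==m][0])
```

```text
74 [ 116   79  122   55 4047]
(0.674, 3, (0, 2, 3), -4, 0)
(0.632, 4, (0, 2, 3, 6), 4, -4)
(0.617, 5, (0, 2, 3, 4, 6), 4, -4)
80 [ 120   82  115   48 3209]
(0.599, 3, (0, 1, 2), 0, 8)
(0.567, 4, (0, 1, 2, 4), 0, 8)
(0.503, 5, (0, 2, 3, 5, 7), -32, -32)
```

The fit can't settle the exact count because the image is blurred and shadowed. No stray disc shows in the wrist view or on the visible floor, and the cluster's bounding box matches five packed discs. It also did not change after the temporary 37° tilt, where a disc caught along a wall should slide. Handing in.

Run:
```python
from cell import ticket,sensors
import numpy as np
s=sensors.state();print(s['time'],s['position'],np.degrees(np.arcsin(-s['ee_rot'][2,0])),s['grip_width'],s['wrist_force'])
print(ticket.finish_job())
```

```text
17.4 [641.17754637 -93.94341675 148.11959796] 30.19640152309056 0.15169433268185825 [-0.26130489  1.27009427 -2.63218188]
the job is handed in; nothing more can be done
None
```

I handed the job in at 17.4 s, with the pin home and the arm still holding the tray by its handle at 30.2°. I could not confirm the count of five discs in the corner from the camera images.

**Pin:** I pushed the head with the shut fingers until it stopped firmly at about 13 N. The top view then showed the head flush on the ear. After the tilt, the scene view showed the nose sticking out of the far ear.

**Tray:** I gripped the handle 268 mm from the pin and lifted it along the arc about the pin. The wrist force at hand-in was about 3 N. I went briefly to 33° and then to 37° to free any disc caught on a wall, and came back to 30° each time.

**Discs:** The scene view shows them in one bright cluster at the corner by the hinge, and none in the handle half or elsewhere on the visible floor. The cluster's outline fits five packed discs and did not change after the 37° tilt.
- **Count not confirmed:** my numerical count from the image was inconclusive, and its best match was slightly better for three discs than for five. The image is blurred and shadowed.
- **Hidden strip:** the gripper hides a narrow strip by one wall next to the cluster, so a disc could be there unseen.

**Bystanders:** No contact with the other objects was felt. The jar, dish and slide box looked unmoved; I did not re-check the beaker, bottle and screwdriver.

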